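Stack a power module: insulating plate and circuit board squarely on the heat sink

ROBOT

A 6-joint arm with a two-finger parallel gripper is mounted at the origin on the work surface. World frame = base frame: x ahead of the robot, y to its left, z up, the work surface at z = 0. Lengths are in m, angles in rad, forces in N, time in s.
With the tool pointing down it reaches from about 0.25 to 0.725 m from the base axis. Payload 4 kg.
Tool frame: the origin (TCP) lies at the very end of the fingers, on their centre line; the grasp point (between the pads) lies 19 mm behind it; z points along the fingers, y is the line along which they close (so a half turn about z gives the same grasp; the last joint's range is limited). The gripper opens to 85 mm and grips with 20 to 120 N. Pads are 22 mm wide; open, the fingers measure 114 mm over their backs; the gripper's body (76 mm by 85 mm) begins 54 mm behind the grasp point. The pads swing forward as they close: fully open they stand 13 mm farther back than shut.
Start: joints at [1.171, 0.241, 0.005, 1.335, 0, 1.571], TCP at [0.195, 0.461, 0.231] pointing down, gripper open.
Joint ranges: [-2.72, 2.72], [-1.05, 1.87], [-1.09, 1.28], [-1.99, 2.15], [-1.42, 1.44], [-3.14, 3.14]. Speed limits (rad/s): [2.79, 2.79, 3.14, 3.14, 3.14, 3.14].

INTERFACE

Orientations are given as a unit quaternion [x, y, z, w].
In Python, from workcell import * gives the robot as it stands. The module is installed in compiled form; this text tells all that it offers.
- The arm moves only by the tool send_rows, never from a script. Its argument "steps" is text: rows parted by semicolons, each of 7 numbers parted by spaces: the opening, from -1 (shut) to 1 (fully open), then the shift along the world's x, y, z in m, then the turn, a rotation vector about the world's x, y, z in rad. A call has exactly 5 rows; each row shifts and turns the commanded pose from where the row before left it; what a row does not reach is not made up. A row lasts 1/12 s, in which the tool goes at most 41.7 mm and 7.16 degrees, less where a joint would pass 70% of its speed; a pose out of reach is approached as far as the arm can. A call is refused whole if a number of a shift passes 0.0417 or a number of a turn 0.125, either way. A call with a gripper value outside its range is refused whole. The fingers move at their own pace and stop on an object; the grip force is fixed at half the most. Time passes only in rows, so rows that do not move let the fingers close, or fill a call up. It gives the time, the measured TCP pose, the force, the opening and the grip force at its end, in the units of the state.
- get_obs(): the state, without advancing time (a new reading comes with each control period).
- camera(name): name is "scene" or "top" or "wrist"; returns a dict with "frame" (384x512x3 uint8, red, green, blue), "range_z" (384x512 float32, m along the optical axis (not along the pixel's ray), 0 where there is no reading), "camera_matrix" (3x3 intrinsics, pixels), "extrinsics" (4x4, takes a point from world to camera coordinates); the wrist camera has in their place "T_tool_cam" (4x4, takes a point from camera to tool coordinates, whose origin is the TCP and whose axes are the flange's). Camera axes: x right, y down, z forward; pixel columns grow to the right and rows downward; lengths in m; the calibration is good to about 2 mm. A picture is of the moment at which its call begins: read the wrist's pose just before it.
- job_done(): hands the job in; it is judged then, once.
The state is a dict: "clock": time; "joint_pos": joint angles; "joint_vel": joint speeds; "tau": joint torques, N m; "eef_pos": TCP position; "tool_rot": TCP orientation; "ft_force": force on the tool from outside, world axes, zero at the start; "ft_torque": the same for the moment, N m; "grip_width": finger opening in m; "grasp_force": force on a finger pad.
Only numpy, scipy, OpenCV 4.12 (cv2) and the standard library are available. Lean on these libraries where they do the work, as an engineer would, in place of code of your own. Each camera call takes 0.05 s, during which the arm holds its last target. There are 200 camera calls.

TASK

Build up the power module where its aluminium heat sink stands on the bench: lay the orange insulating plate squarely on top of the heat sink, then lay the green circuit board, components up, squarely on the insulating plate, so that the edges of all three line up as one pile (either way round lengthwise). Set both down gently rather than dropping them, do not shift the heat sink, and leave the blue cover plate where it lies.

Things in the scene. Friction and masses are not known exactly. Their poses are not given: they have to be found in the camera images.
- heatsink: loose bright aluminium heat sink, 120 x 46 mm in plan and 30 mm high: a flat smooth top plate on thin upright fins. Origin: centre of its underside, on the bench; x along the 120 mm length, y across the 46 mm width, z up. Its flat top is at z = 30 mm. About 0.45 kg
- insulator: loose flat rigid orange plate, 120 x 46 x 6 mm, lying on the bench. Origin: centre of its underside; x along the length, y across the width, z up. About 60 g
- board: loose green circuit board on a stiff carrier, 120 x 46 x 6 mm, components up. Along its middle, up to 16 mm above the underside: white connector (x 46 to 58, y +-15 mm), black chip (x -2 to 22, y +-12), two metal capacitors (x -41 to -29, y +-14); the long edges are bare. Origin: centre of its underside; x along the length, y across, z up. About 90 g
- cover: loose flat blue plate, 120 x 46 x 6 mm, lying on the bench like the others; not part of this job, to be left alone. Origin: centre of its underside, x along the length
There are look-alikes about, which are no part of the job. Of the things like the board, leave any that is purple; of the rest the smaller one is meant.

How it is judged:
By the outcome, as a careful person would: the job done as asked, in the order asked, and still so for the second after the job is handed in, with the robot touching nothing.
It also fails if it takes over 54 s, if anything falls off the work surface, if the arm or the gripper's body presses on something with over 40 N, if the wrist force passes 120 N, or if a joint passes its speed limit or range.

## Working session

There is one attempt and no reset: what is moved stays moved. The work goes in short steps, Python scripts to look and compute and a tool call to move; the robot and the scene stay as the last step left them, time stands still between calls to the robot, and variables do not carry over. Pictures are saved under pics/ and viewed, at most 14 in all, crops included, and the job is handed in when it is done.

Besides the shell and the picture viewer there is one more tool, called after "Emit:" as name(argument=value, ...) on one line, values as JSON. send_rows: Moves the arm, as the interface text tells. Its arguments: {"type":"object","properties":{"steps":{"type":"string"}},"required":["steps"]}

```bash
mkdir -p pics; python3 - <<'E'
from workcell import *
import cv2,numpy as np
o=get_obs();print({k:np.round(v,3) for k,v in o.items()})
for n in("top","scene"):
    c=camera(n);np.savez(f"{n}0.npz",**c);cv2.imwrite(f"pics/{n}0.png",c["frame"][:,:,::-1])
    print(n,c["camera_matrix"],c["extrinsics"])
E
```

```text
{'clock': np.float64(0.0), 'joint_pos': array([1.171, 0.241, 0.004, 1.335, 0.   , 1.571]), 'joint_vel': array([ 0.   ,  0.001, -0.   , -0.002, -0.001, -0.001]), 'tau': array([-1.0000e-03, -3.7232e+01,  2.5241e+01,  1.7000e-02,  0.0000e+00,
       -0.0000e+00]), 'eef_pos': array([0.194, 0.46 , 0.23 ]), 'tool_rot': array([ 0.199,  0.98 , -0.001, -0.   ]), 'ft_force': array([-0.619,  0.271, -0.689]), 'ft_torque': array([-0.009, -0.046, -0.04 ]), 'grasp_force': np.float64(0.0), 'grip_width': np.float64(0.085)}
top [[378.33605562   0.         260.74322478]
 [  0.         378.33605562 187.76957926]
 [  0.           0.           1.        ]] [[ 0.01941015 -0.99953367  0.02357298  0.03190894]
 [-0.99728693 -0.02103023 -0.07054435  0.50192995]
 [ 0.07100719 -0.02213975 -0.99723007  0.96696212]
 [ 0.          0.          0.          1.        ]]
scene [[449.10916183   0.         255.37224804]
 [  0.         449.10916183 182.05547023]
 [  0.           0.           1.        ]] [[ 0.71731454  0.69671496 -0.00693656 -0.41451827]
 [ 0.4223374  -0.4426996  -0.79097926 -0.16098159]
 [-0.55415789  0.56445135 -0.61180364  1.64481738]
 [ 0.          0.          0.          1.        ]]
```

View pics/top0.png

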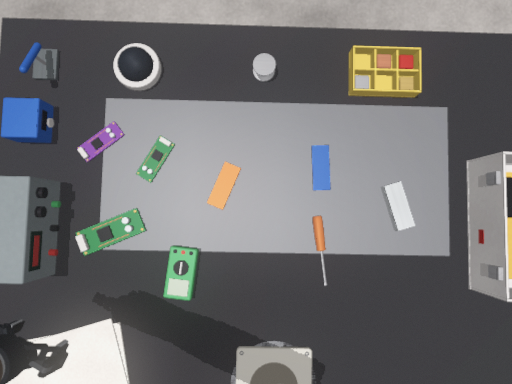

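View pics/scene0.png

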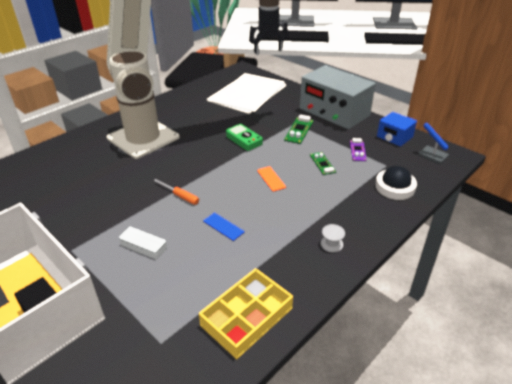

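The top view shows the small green board at (155,159), insulator (224,186), cover (320,168) and heat sink (399,206). The purple board (100,141) and larger green board (110,232) are the look-alikes.

```bash
cat > h.py <<'E'
import numpy as np,cv2
def world(c,T=None):
    """HxWx3 world points from range image; T = world<-camera"""
    if T is None: T=np.linalg.inv(c["extrinsics"])
    z=c["range_z"];K=c["camera_matrix"];v,u=np.mgrid[:z.shape[0],:z.shape[1]]
    P=np.stack([(u-K[0,2])/K[0,0]*z,(v-K[1,2])/K[1,1]*z,z],-1)
    return P@T[:3,:3].T+T[:3,3]
def rect(W,m):
    """centre, long, short, angle of the long axis, median z of the masked points"""
    p=W[m];(cx,cy),(a,b),_=r=cv2.minAreaRect((p[:,:2]*1000).astype(np.float32))
    q=cv2.boxPoints(r);e=max((q[1]-q[0],q[2]-q[1]),key=np.linalg.norm)
    return np.round([cx,cy,max(a,b),min(a,b),np.degrees(np.arctan2(e[1],e[0]))%180,np.median(p[:,2])*1000],1),np.round(p[:,:2].mean(0)*1000,1)
def blob(m,uv):
    n,l=cv2.connectedComponents(m.astype(np.uint8),connectivity=4)
    return l==l[uv[1],uv[0]]
E
python3 - <<'E'
from h import *
c=np.load("top0.npz");W=world(c);hsv=cv2.cvtColor(c["frame"],cv2.COLOR_RGB2HSV);H,S,V=[hsv[...,i].astype(int) for i in range(3)]
for n,uv,h in(("ins",(224,186),(5,20)),("cover",(320,168),(100,130)),("sink",(399,206),None),("board",(148,172),(40,80)),("big",(90,238),(40,80))):
    m=(S>100)&(H>=h[0])&(H<=h[1]) if h else (V>140)&(S<60)
    m=blob(m,uv)
    print(n,hsv[uv[1],uv[0]],m.sum(),*rect(W,m))
print("bench z",[W[v,u].round(4) for u,v in((190,180),(280,180),(370,180),(140,190))])
E
```

```text
ins [ 15 128 240] 780 [492.9 104.7 121.1 118.4  68.6   6.2] [506.3 139. ]
cover [109 141 208] 757 [ 560.9 -116.   118.    46.8    1.2    6.2] [ 560.3 -115.6]
sink [105   5 223] 47265 [4.927e+02 6.000e-01 9.212e+02 4.825e+02 8.990e+01 8.000e-01] [534.2 -11.2]
board [ 84   5 234] 194875 [7.2800e+02 2.3800e+01 2.4583e+03 1.4800e+03 9.1800e+01 9.0000e-01] [528.2  42.1]
big [ 69 122 155] 631 [374.  444.3 117.5  64.6 113.5   8.7] [371.9 446. ]
bench z [array([0.5187, 0.2282, 0.0038]), array([ 0.524 , -0.0089,  0.0018]), array([ 0.5293, -0.2493,  0.001 ]), array([0.4897, 0.3578, 0.0031])]
```

```bash
python3 - <<'E'
from h import *
c=np.load("top0.npz");W=world(c);hsv=cv2.cvtColor(c["frame"],cv2.COLOR_RGB2HSV);H,S,V=[hsv[...,i].astype(int) for i in range(3)]
def go(n,m,box):
    b=np.zeros_like(m);b[box[1]:box[3],box[0]:box[2]]=1;m=m&b
    m=cv2.morphologyEx(m.astype(np.uint8),cv2.MORPH_OPEN,np.ones((3,3)))>0
    p=W[m][:,2];print(n,m.sum(),*rect(W,m),np.percentile(p,[2,98]).round(4))
go("ins",(S>80)&(H<25)&(V>140),(195,155,250,215))
go("cover",(S>80)&(H>95)&(H<130),(300,135,340,200))
go("sink",W[...,2]>.018,(375,170,425,240))
go("board",((S>60)&(H>35)&(H<95))|(W[...,2]>.01),(128,128,182,190))
go("boardgreen",((S>80)&(H>40)&(H<90)),(128,128,182,190))
E
```

```text
ins 794 [494.7 105.4 121.6 119.8  69.9   6.2] [506.7 139.1] [0.0017 0.0099]
cover 772 [ 560.9 -116.   118.    46.8    1.2    6.1] [ 560.5 -115.6] [0.0024 0.0101]
sink 892 [ 421.  -145.8  402.   120.7  103.9   30.1] [ 461.8 -312.5] [0.0207 0.0339]
board 545 [535.  199.4 320.5 117.8  72.8   6.6] [570.7 320.7] [0.0018 0.0187]
boardgreen 328 [568.8 323.9 105.9  44.2 149.6   6. ] [566.7 323.6] [0.0015 0.0099]
```

Emit:
send_rows(steps="1 0.026 -0.027 0 0 0 0;1 0.026 -0.027 0 0 0 0;1 0.026 -0.027 0 0 0 0;1 0.026 -0.027 0 0 0 0;1 0.026 -0.027 0 0 0 0")

```text
clock: 0.52
eef_pos: [0.3252, 0.3241, 0.2309]
tool_rot: [0.198, 0.98, -0.0, -0.0]
ft_force: [1.1, 0.8, 0.7]
grip_width: 0.0854
grasp_force: 0.0
```

Emit:
send_rows(steps="1 0.026 -0.027 0 0 0 0;1 0.026 -0.027 0 0 0 0;1 0.026 -0.027 0 0 0 0;1 0.026 -0.027 0 0 0 0;1 0.026 -0.027 0 0 0 0")

```text
clock: 0.93
eef_pos: [0.4553, 0.1888, 0.231]
tool_rot: [0.199, 0.98, -0.0, -0.0]
ft_force: [0.2, 0.6, -0.2]
grip_width: 0.0853
grasp_force: 0.0
```

Emit:
send_rows(steps="1 0.026 -0.027 0 0 0 0;1 0.026 -0.027 0 0 0 0;1 0 0 0 0 0 0;1 0 0 0 0 0 0;1 0 0 0 0 0 0")

```text
clock: 1.35
eef_pos: [0.506, 0.1365, 0.2306]
tool_rot: [0.199, 0.98, -0.0, -0.001]
ft_force: [0.2, -0.1, -0.1]
grip_width: 0.0856
grasp_force: 0.0
```

```bash
cat >> h.py <<'E'
from scipy.spatial.transform import Rotation as R
def snap(name):
    from workcell import get_obs,camera
    o=get_obs();c=camera("wrist")
    T=np.eye(4);T[:3,:3]=R.from_quat(o["tool_rot"]).as_matrix();T[:3,3]=o["eef_pos"]
    c["W"]=world(c,T@c["T_tool_cam"]);c["T"]=T
    cv2.imwrite(f"pics/{name}.png",c["frame"][:,:,::-1])
    print(o["clock"].round(2),o["joint_pos"].round(3),o["eef_pos"].round(4),o["tool_rot"].round(4),o["ft_force"].round(1),o["grip_width"].round(4))
    np.savez(name,**c)
    return o,c
E
python3 -c "
from h import *
o,c=snap('w1');print(c['T_tool_cam'].round(3),c['camera_matrix'][0])"
```

```text
Traceback (most recent call last):
  File "h.py", line 23, in snap
    print(o["clock"].round(2),o["joint_pos"].round(3),o["eef_pos"].round(4),o["tool_rot"].round(4),o["ft_force"].round(1),o["grip_width"].round(4))
          ^^^^^^^^^^^^^^^^
AttributeError: 'float' object has no attribute 'round'
```

View pics/w1.png

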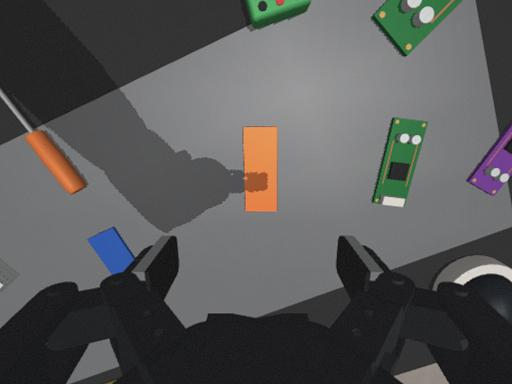

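The wrist view shows the insulator centred at (260,168) and the green board at (400,160), chip visible. The fingers are at the lower sides, and the purple and larger boards are farther right.

```bash
sed -i 's/o\["clock"\].round(2)/round(float(o["clock"]),2)/;s/o\["grip_width"\].round(4)/round(float(o["grip_width"]),4)/' h.py
cat >> h.py <<'E'
def fit(c,m,z,uv):
    """rectangle of a colour mask's blob at height z: prints centre, size, yaw of long axis in world, mm and deg"""
    m=cv2.morphologyEx(m.astype(np.uint8)*255,cv2.MORPH_CLOSE,np.ones((5,5)));m=cv2.morphologyEx(m,cv2.MORPH_OPEN,np.ones((3,3)))
    cs=cv2.findContours(m,cv2.RETR_EXTERNAL,cv2.CHAIN_APPROX_NONE)[0]
    k=max(cs,key=lambda k:cv2.pointPolygonTest(k,uv,True))
    T=c["T"]@c["T_tool_cam"] if "T" in c else np.linalg.inv(c["extrinsics"])
    d=np.c_[k[:,0],np.ones(len(k))]@np.linalg.inv(c["camera_matrix"]).T@T[:3,:3].T
    P=T[:3,3]+d*((z-T[2,3])/d[:,2])[:,None]
    (cx,cy),s,_=r=cv2.minAreaRect((P[:,:2]*1000).astype(np.float32));q=cv2.boxPoints(r)
    e=max((q[1]-q[0],q[2]-q[1]),key=np.linalg.norm);yaw=np.degrees(np.arctan2(e[1],e[0]))%180
    mo=cv2.moments((P[:,:2]*1000).astype(np.float32).reshape(-1,1,2))
    zz=c["W"][...,2][m>0] if "W" in c else 0
    out=np.array([mo["m10"]/mo["m00"],mo["m01"]/mo["m00"]])
    print("rect",np.round([cx,cy],1),"centroid",out.round(1),"size",np.sort(s)[::-1].round(1),"yaw",yaw.round(1))
    return out,yaw
def hsv(c): return [x.astype(int) for x in cv2.split(cv2.cvtColor(c["frame"],cv2.COLOR_RGB2HSV))]
E
python3 -c "
from h import *
o,c=snap('w1');print(c['T_tool_cam'].round(3),c['camera_matrix'][0])
H,S,V=hsv(c)
fit(c,(S>100)&(H<25),.006,(260,150));fit(c,(S>60)&(H>40)&(H<90),.006,(385,170))
fit(c,(S>100)&(H>100)&(H<125),.006,(110,250))
W=c['W'];print([W[v,u].round(4) for v,u in((150,260),(100,300),(180,385))])
"
```

```text
1.4 [0.264 0.29  0.069 1.352 0.    0.664] [0.5058 0.1371 0.2309] [ 1.982e-01  9.802e-01 -1.000e-04 -7.000e-04] [-0.8  0.7  0.6] 0.0857
[[ 0.    -0.963 -0.27   0.068]
 [ 1.     0.     0.001  0.   ]
 [-0.001 -0.27   0.963 -0.143]
 [ 0.     0.     0.     1.   ]] [265.86936107   0.         257.08354044]
rect [508.7 140.1] centroid [508.9 140.3] size [119.8  46.4] yaw 157.9
rect [574.5 321.3] centroid [571.8 321.8] size [119.8  48.1] yaw 150.3
rect [ 537.4 -115.6] centroid [ 535.8 -116.1] size [70.9 47.8] yaw 2.5
[array([0.4822, 0.1517, 0.0056]), array([0.4426, 0.2257, 0.0015]), array([0.5895, 0.2983, 0.0067])]
```

Emit:
send_rows(steps="0.35 0.003 0.003 -0.03 0 0 0.014;0.35 0 0 -0.03 0 0 0;0.35 0 0 -0.03 0 0 0;0.35 0 0 -0.03 0 0 0;0.35 0 0 -0.03 0 0 0")

```text
clock: 1.87
eef_pos: [0.5087, 0.1411, 0.0805]
tool_rot: [0.19, 0.982, 0.0, 0.0]
ft_force: [1.0, -0.6, 0.5]
grip_width: 0.0573
grasp_force: 0.0
```

Emit:
send_rows(steps="0.35 0 0 -0.03 0 0 0;0.35 0 0 -0.021 0 0 0;0.35 0 0 -0.008 0 0 0;0.35 0 0 0 0 0 0;0.35 0 0 0 0 0 0")

```text
clock: 2.28
eef_pos: [0.5096, 0.1405, 0.023]
tool_rot: [0.191, 0.982, 0.0, 0.0]
ft_force: [1.5, 0.6, -0.5]
grip_width: 0.0572
grasp_force: 0.0
```

```bash
python3 -c "
from h import *
o,c=snap('w2')
H,S,V=hsv(c)
fit(c,(S>100)&(H<25),.006,(256,240))
"
```

```text
2.28 [ 0.269  0.48  -0.235  0.856  0.     0.653] [0.5096 0.1405 0.023 ] [1.909e-01 9.816e-01 1.000e-04 2.000e-04] [ 1.5  0.6 -0.5] 0.0572
rect [508.9 140.1] centroid [508.9 140.1] size [120.2  46.2] yaw 157.9
```

View pics/w2.png

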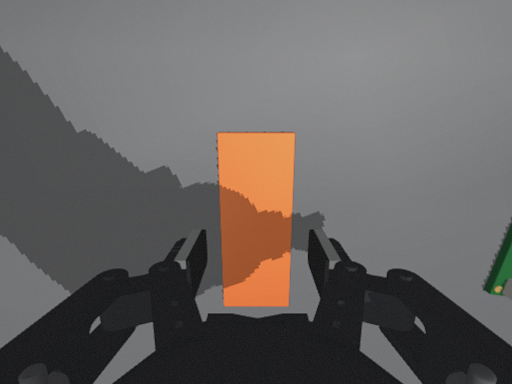

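The insulator sits centred between the open fingers at (256,220) and the fit agrees to under 1 mm. Descending gently to feel for the bench.

Emit:
send_rows(steps="0.2 0 0 -0.01 0 0 0;0.2 0 0 -0.009 0 0 0;0.2 0 0 0 0 0 0;0.2 0 0 0 0 0 0;0.2 0 0 0 0 0 0")

```text
clock: 2.75
eef_pos: [0.5096, 0.1395, 0.0033]
tool_rot: [0.192, 0.981, -0.0, -0.0]
ft_force: [-0.5, -0.0, -0.3]
grip_width: 0.0512
grasp_force: 0.0
```

Emit:
send_rows(steps="0.2 0 0 -0.001 0 0 0;0.2 0 0 -0.001 0 0 0;0.2 0 0 0 0 0 0;0.2 0 0 0 0 0 0;0.2 0 0 0 0 0 0")

```text
clock: 3.17
eef_pos: [0.5097, 0.1396, 0.0014]
tool_rot: [0.192, 0.981, 0.0, 0.0]
ft_force: [0.6, 0.0, -0.6]
grip_width: 0.0512
grasp_force: 0.0
```

Emit:
send_rows(steps="0.2 0 0 -0.001 0 0 0;0.2 0 0 -0.001 0 0 0;0.2 0 0 0 0 0 0;0.2 0 0 0 0 0 0;0.2 0 0 0 0 0 0")

```text
clock: 3.58
eef_pos: [0.5096, 0.1396, -0.0007]
tool_rot: [0.192, 0.981, -0.0, -0.0]
ft_force: [-0.2, -0.5, 0.8]
grip_width: 0.0511
grasp_force: 0.0
```

Emit:
send_rows(steps="0.2 0 0 -0.001 0 0 0;0.2 0 0 -0.001 0 0 0;0.2 0 0 0 0 0 0;0.2 0 0 0 0 0 0;0.2 0 0 0 0 0 0")

```text
clock: 4.0
eef_pos: [0.5096, 0.1395, -0.0027]
tool_rot: [0.192, 0.981, -0.0, -0.0]
ft_force: [-0.1, -0.0, -0.5]
grip_width: 0.0513
grasp_force: 0.0
```

Emit:
send_rows(steps="0.2 0 0 -0.001 0 0 0;0.2 0 0 0 0 0 0;0.2 0 0 0 0 0 0;0.2 0 0 0 0 0 0;0.2 0 0 0 0 0 0")

```text
clock: 4.42
eef_pos: [0.5098, 0.1396, -0.0032]
tool_rot: [0.192, 0.981, 0.0, 0.0]
ft_force: [-0.8, -0.1, 5.1]
grip_width: 0.0514
grasp_force: 2.7
```

Contact felt at TCP z ≈ -3 mm. Raising 3 mm and closing.

Emit:
send_rows(steps="0.2 0 0 0.003 0 0 0;0.2 0 0 0 0 0 0;-0.2 0 0 0 0 0 0;-0.2 0 0 0 0 0 0;-0.2 0 0 0 0 0 0")

```text
clock: 4.83
eef_pos: [0.51, 0.1397, -0.0001]
tool_rot: [0.192, 0.981, 0.0, 0.0]
ft_force: [-0.2, -0.8, 5.3]
grip_width: 0.0434
grasp_force: 60.2
```

Emit:
send_rows(steps="-1 0 0 0 0 0 0;-1 0 0 0 0 0 0;-1 0 0 0 0 0 0;-1 0 0 0.003 0 0 0;-1 0 0 0.003 0 0 0")

```text
clock: 5.25
eef_pos: [0.5093, 0.1395, 0.0051]
tool_rot: [0.192, 0.981, -0.0, -0.0]
ft_force: [0.2, -0.2, -1.0]
grip_width: 0.0436
grasp_force: 60.9
```

Emit:
send_rows(steps="-1 0 0 0.01 0 0 0;-1 0 0 0.03 0 0 0;-1 0 0 0.04 0 0 0;-1 0 0 0.04 0 0 0;-1 0 0 0.02 0 0 0")

```text
clock: 5.67
eef_pos: [0.5117, 0.1402, 0.1508]
tool_rot: [0.192, 0.981, 0.002, 0.003]
ft_force: [0.9, 0.3, -0.2]
grip_width: 0.0435
grasp_force: 61.2
```

```bash
python3 -c "
from h import *
o,c=snap('w3')
H,S,V=hsv(c)
fit(c,(S>100)&(H<25),o['eef_pos'][2]+.005,(256,240))
print(o['grasp_force'],c['W'][200:300:20,256].round(4))
"
```

```text
5.67 [ 0.267  0.343 -0.069  1.151  0.     0.653] [0.5117 0.1402 0.1508] [0.1917 0.9814 0.0016 0.0031] [ 0.9  0.3 -0.2] 0.0435
rect [507.1 142.4] centroid [506.  142.8] size [112.2  46.4] yaw 158.2
61.177897453308105 [[0.4874 0.1496 0.1571]
 [0.4982 0.1452 0.1566]
 [0.5093 0.1407 0.1567]
 [0.5211 0.1359 0.1565]
 [0.5325 0.1313 0.1578]]
```

View pics/w3.png

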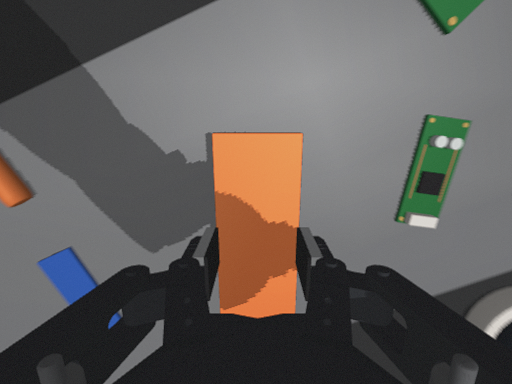

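Plate is held squarely, with its far edge at row 132 and sides at columns 213–302. Next: sink pose from the top picture, and the held plate's offset in the tool frame.

```bash
python3 - <<'E'
from h import *
c=dict(np.load("top0.npz"));H,S,V=hsv(c)
m=(V>120)&(S<50);m[:,:372]=0;m[:,428:]=0;m[:170]=0;m[240:]=0
fit(c,m,.030,(399,206))
print(V[195:215:4,385:415:3])
c=dict(np.load("top0.npz"));fit(c,(S>80)&(H<25)&(V>140),.006,(224,186))
# held plate in tool frame at w3
w=dict(np.load("w3.npz"));H,S,V=hsv(w);T=w["T"]
w["T"]=np.eye(4)  # tool frame; plate top lies at tool z = -.006
E
cat >> h.py <<'E'
def held(c,m,z):
    """held plate in the tool frame: far-edge x and side-edge y's (mm), plate top at tool z"""
    w=dict(c);K=np.linalg.inv(c["camera_matrix"]);T=c["T_tool_cam"]
    k=max(cv2.findContours(cv2.morphologyEx(m.astype(np.uint8),cv2.MORPH_OPEN,np.ones((3,3))),cv2.RETR_EXTERNAL,cv2.CHAIN_APPROX_NONE)[0],key=cv2.contourArea)[:,0]
    d=np.c_[k,np.ones(len(k))]@K.T@T[:3,:3].T;P=(T[:3,3]+d*((z-T[2,3])/d[:,2])[:,None])*1000
    xm=P[:,0].max();f=P[np.abs(P[:,1])<18];f=f[f[:,0]>xm-5];s=P[(P[:,0]>22)&(P[:,0]<xm-5)]
    L=np.polyfit(s[s[:,1]<0,0],s[s[:,1]<0,1],1);Rr=np.polyfit(s[s[:,1]>0,0],s[s[:,1]>0,1],1);F=np.polyfit(f[:,1],f[:,0],1)
    print("far edge x",F.round(3),"sides",L.round(3),Rr.round(3))
E
python3 -c "
from h import *
w=dict(np.load('w3.npz'));H,S,V=hsv(w);held(w,(S>100)&(H<25),-.0062)"
```

```text
rect [ 465.3 -317.4] centroid [ 465.3 -317. ] size [181.2 144.2] yaw 179.9
[[121 229 226 222 224 222 224 167 159 157]
 [136 195 226 222 223 224 222 216 158 158]
 [152 132 227 225 223 224 222 224 159 158]
 [163 132 220 227 222 225 224 224 189 159]
 [163 139 157 228 227 225 225 225 226 159]]
rect [507.2 139.6] centroid [507.3 139.6] size [119.5  46.2] yaw 157.8
far edge x [ 0.    61.124] sides [-7.000e-03 -2.229e+01] [1.0000e-03 2.2847e+01]
```

```bash
python3 - <<'E'
from h import *
c=dict(np.load("top0.npz"));H,S,V=hsv(c)
m=(V>195)&(S<50);m[:,:372]=0;m[:,428:]=0;m[:170]=0;m[240:]=0
C,y=fit(c,m,.030,(399,206))
a=np.radians(y+180);t=C/1000-.105*np.array([np.cos(a),np.sin(a)]);o=np.load("w3.npz")["T"][:3,3]
print("view target",t.round(3),"delta",(t-o[:2]).round(3))
E
```

```text
rect [ 462.2 -316. ] centroid [ 462.  -316.2] size [119.6  46.1] yaw 17.5
view target [ 0.562 -0.285] delta [ 0.05  -0.425]
```

Emit:
send_rows(steps="-1 0.004 -0.0175 0.02 0 0 0.0575;-1 0.004 -0.0355 0.02 0 0 0.0575;-1 0.004 -0.0355 0.02 0 0 0.0575;-1 0.004 -0.0355 0.02 0 0 0.0575;-1 0.004 -0.0355 0.016 0 0 0.0575")

```text
clock: 6.13
eef_pos: [0.5296, -0.0213, 0.2433]
tool_rot: [0.047, 0.999, 0.0, 0.001]
ft_force: [1.1, 0.3, -0.4]
grip_width: 0.0432
grasp_force: 61.2
```

Emit:
send_rows(steps="-1 0.004 -0.0355 0 0 0 0.0575;-1 0.004 -0.0355 0 0 0 0.0575;-1 0.004 -0.0355 0 0 0 0.0575;-1 0.004 -0.0355 0 0 0 0.0575;-1 0.004 -0.0355 0 0 0 0.0575")

```text
clock: 6.55
eef_pos: [0.5492, -0.1991, 0.2416]
tool_rot: [-0.096, 0.995, 0.0, -0.0]
ft_force: [0.1, -0.1, -1.1]
grip_width: 0.0435
grasp_force: 61.2
```

Emit:
send_rows(steps="-1 0.004 -0.0355 0 0 0 0.0575;-1 0.004 -0.0355 0 0 0 0.0575;-1 0.002 -0.018 0 0 0 0;-1 0 0 0 0 0 0;-1 0 0 0 0 0 0")

```text
clock: 6.97
eef_pos: [0.559, -0.2873, 0.2406]
tool_rot: [-0.15, 0.989, 0.001, -0.0]
ft_force: [0.0, 0.1, -0.3]
grip_width: 0.0437
grasp_force: 61.2
```

```bash
python3 - <<'E'
from h import *
o,c=snap('w4');H,S,V=hsv(c)
held(c,(S>100)&(H<25),-.0062)
W=c['W'];m=(W[...,2]>.015)&(W[...,2]<.05)&(W[...,1]<-.23)&(W[...,0]<.57)
print(m.sum(),np.percentile(V[m],[5,25,50,75]),np.median(W[m],0).round(3))
E
```

```text
6.97 [-0.475  0.505  0.416  1.483  0.    -0.777] [ 0.559  -0.2873  0.2406] [-1.503e-01  9.886e-01  6.000e-04 -5.000e-04] [ 0.   0.1 -0.3] 0.0437
far edge x [ 0.    61.092] sides [-6.0000e-03 -2.2549e+01] [-1.0000e-03  2.2482e+01]
5664 [127. 132. 166. 233.] [ 0.465 -0.335  0.03 ]
```

View pics/w4.png

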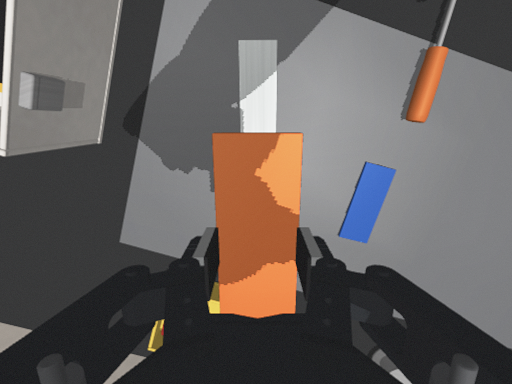

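Sink is at columns 239–277, rows 40–132, with its near end just behind the held plate's far edge (row 132). Its far edge and sides give the offset.

```bash
python3 - <<'E'
from h import *
c=dict(np.load('w4.npz'));f=c['frame'].mean(2).astype(int);z=c['W'][...,2]
for r in(55,80,95,110,125):print(r,f[r,232:284].tolist())
for u in(248,268):print(u,f[34:46,u].tolist(),f[124:136,u].tolist())
E
```

```text
55 [96, 97, 98, 95, 96, 94, 127, 165, 171, 169, 170, 169, 172, 167, 165, 166, 169, 170, 168, 166, 167, 168, 170, 170, 169, 168, 168, 168, 168, 166, 163, 162, 165, 168, 168, 170, 169, 169, 167, 166, 165, 166, 170, 173, 152, 104, 93, 93, 94, 95, 95, 96]
80 [97, 98, 98, 96, 96, 99, 94, 136, 174, 167, 164, 165, 167, 164, 160, 161, 163, 163, 161, 160, 160, 162, 162, 164, 164, 163, 160, 162, 161, 160, 160, 155, 179, 204, 224, 240, 238, 237, 236, 235, 237, 237, 239, 242, 226, 145, 153, 157, 157, 155, 156, 158]
95 [97, 95, 97, 96, 97, 97, 92, 131, 170, 167, 163, 162, 163, 162, 183, 222, 231, 234, 234, 233, 233, 234, 233, 235, 236, 235, 233, 233, 233, 233, 232, 231, 233, 236, 236, 236, 236, 237, 235, 235, 237, 237, 239, 240, 219, 151, 156, 157, 158, 156, 157, 157]
110 [95, 95, 95, 96, 96, 95, 93, 104, 140, 160, 194, 225, 232, 236, 234, 233, 233, 233, 233, 233, 234, 236, 235, 234, 236, 236, 233, 233, 233, 233, 233, 230, 233, 235, 236, 237, 237, 237, 236, 237, 238, 239, 240, 236, 200, 154, 158, 158, 158, 160, 158, 157]
125 [92, 93, 92, 92, 94, 93, 94, 89, 127, 166, 171, 217, 240, 237, 235, 234, 234, 233, 234, 235, 236, 238, 236, 235, 236, 238, 236, 235, 234, 234, 234, 233, 234, 236, 237, 237, 238, 238, 238, 239, 239, 239, 242, 230, 165, 157, 160, 159, 157, 159, 159, 160]
248 [96, 97, 95, 95, 96, 98, 160, 171, 171, 171, 170, 170] [233, 234, 234, 234, 234, 234, 235, 241, 171, 98, 108, 112]
268 [95, 94, 94, 93, 92, 105, 163, 174, 171, 171, 170, 172] [238, 238, 239, 239, 239, 240, 240, 246, 180, 101, 105, 111]
```

```bash
cat >> h.py <<'E'
def pix(c,uv,ztool=None,zw=None):
    """pixels -> tool-frame mm on plane tool-z=ztool or world-z=zw"""
    uv=np.atleast_2d(uv);A=c["T_tool_cam"];d=np.c_[uv,np.ones(len(uv))]@np.linalg.inv(c["camera_matrix"]).T@A[:3,:3].T;o=A[:3,3]
    if zw is not None:
        n=c["T"][2,:3];s=(zw-c["T"][2,3]-n@o)/(d@n)
    else: s=(ztool-o[2])/d[:,2]
    return (o+d*s[:,None])*1000
E
python3 - <<'E'
from h import *
c=dict(np.load('w4.npz'))
L=pix(c,[(238.07,55),(238.98,80),(239,95),(239.67,110),(240.03,125)],zw=.030);Rr=pix(c,[(276.4,55),(276.3,80),(276.25,95),(275.98,110),(275.5,125)],zw=.030)
F=pix(c,[(248,39.65),(268,39.5)],zw=.030)
print(L[:,:2].round(1).tolist(),Rr[:,:2].round(1).tolist(),F[:,:2].round(1).tolist())
l=np.polyfit(L[:,0],L[:,1],1);r=np.polyfit(Rr[:,0],Rr[:,1],1);print("slopes",l[0],r[0],"y at far/centre",[(np.polyval(l,x)+np.polyval(r,x))/2 for x in(163,103)])
print("near",pix(c,[(258,132)],zw=.03))
f=c['frame'].astype(int)
print("heldfar",pix(c,[(258,132.0)],ztool=-.0062))
sat=f.max(2)-f.min(2)
for rr in(150,180,200):print(rr,sat[rr,209:219].tolist(),sat[rr,296:306].tolist())
E
```

```text
[[142.2, -23.0], [114.3, -22.4], [96.9, -22.7], [79.0, -22.2], [60.5, -22.0]] [[142.2, 23.2], [114.3, 23.6], [96.9, 23.9], [79.0, 23.9], [60.6, 23.6]] [[158.7, -10.9], [158.9, 12.9]]
slopes -0.01112021111850983 -0.006530111786099795 y at far/centre [np.float64(0.00828337077851593), np.float64(0.5377930579168062)]
near [[ 51.76642689   1.10058455 210.68476601]]
heldfar [[61.58104006  0.3087549  -6.2       ]]
150 [2, 2, 6, 37, 114, 125, 122, 122, 121, 121] [147, 143, 145, 145, 146, 151, 73, 8, 4, 2]
180 [1, 1, 2, 3, 14, 88, 124, 123, 123, 122] [148, 148, 148, 154, 141, 22, 7, 4, 3, 3]
200 [2, 2, 1, 3, 6, 14, 85, 126, 121, 120] [150, 152, 153, 142, 30, 8, 2, 3, 2, 3]
```

Emit:
send_rows(steps="-1 -0.0075 -0.0023 -0.02 0 0 0.006;-1 -0.0075 -0.0023 -0.03 0 0 0;-1 -0.0075 -0.0023 -0.03 0 0 0;-1 -0.0075 -0.0023 -0.03 0 0 0;-1 -0.0075 -0.0023 -0.03 0 0 0")

```text
clock: 7.43
eef_pos: [0.522, -0.296, 0.1009]
tool_rot: [-0.156, 0.988, -0.0, 0.0]
ft_force: [0.1, 0.0, -1.5]
grip_width: 0.0435
grasp_force: 61.2
```

Emit:
send_rows(steps="-1 -0.0075 -0.0021 -0.018 0 0 0;-1 0 0 -0.007 0 0 0;-1 0 0 0 0 0 0;-1 0 0 0 0 0 0;-1 0 0 0 0 0 0")

```text
clock: 7.85
eef_pos: [0.5167, -0.3001, 0.0785]
tool_rot: [-0.155, 0.988, -0.001, 0.002]
ft_force: [1.3, -0.2, -0.1]
grip_width: 0.0435
grasp_force: 61.2
```

```bash
python3 - <<'E'
from h import *
o,c=snap('w5');f=c['frame'].astype(int);g=f.mean(2).astype(int);z=c['W'][...,2]
m=(z>.02)&(z<.045);m[:, :200]=0;m[:,320:]=0;m[135:]=0
print(m.sum(),np.argwhere(m).min(0),np.argwhere(m).max(0))
for r in range(50,131,16):print(r,g[r,214:232].tolist(),g[r,284:304].tolist())
for u in(236,246,268,278):print(u,g[10:64:1,u].tolist())
E
```

```text
7.85 [-0.526  0.531  0.024  1.06   0.    -0.838] [ 0.5167 -0.3001  0.0785] [-0.1551  0.9879 -0.0012  0.0017] [ 1.3 -0.2 -0.1] 0.0435
6076 [ 43 224] [131 295]
50 [84, 86, 85, 85, 85, 86, 85, 85, 85, 91, 141, 171, 162, 161, 166, 166, 166, 164] [155, 157, 160, 160, 158, 158, 159, 162, 162, 165, 142, 82, 82, 85, 83, 85, 82, 83, 82, 85]
66 [86, 86, 87, 86, 86, 85, 85, 85, 85, 82, 127, 169, 163, 162, 163, 164, 163, 163] [155, 155, 158, 157, 155, 157, 161, 161, 161, 148, 112, 80, 82, 84, 83, 83, 80, 83, 83, 81]
82 [85, 86, 83, 86, 83, 85, 85, 87, 85, 82, 97, 138, 162, 159, 162, 163, 162, 158] [154, 155, 158, 154, 155, 157, 158, 156, 160, 142, 118, 142, 139, 140, 139, 140, 140, 139, 142, 140]
98 [85, 83, 85, 85, 86, 85, 84, 85, 85, 84, 86, 131, 164, 157, 158, 161, 158, 157] [229, 230, 228, 229, 230, 232, 231, 235, 220, 150, 138, 140, 140, 140, 141, 141, 141, 140, 141, 141]
114 [87, 85, 85, 86, 84, 86, 83, 85, 86, 85, 83, 108, 147, 158, 156, 158, 157, 153] [228, 229, 227, 226, 230, 231, 231, 234, 211, 133, 139, 141, 142, 142, 141, 142, 141, 142, 142, 141]
130 [83, 86, 85, 86, 86, 86, 86, 84, 
[... 414 characters left out ...]
85, 82, 84, 85, 84, 85, 83, 83, 84, 84, 84, 86, 83, 85, 84, 83, 82, 85, 85, 83, 84, 86, 84, 83, 84, 85, 82, 89, 150, 164, 161, 161, 163, 160, 160, 160, 159, 160, 159, 158, 159, 159, 159, 158, 157, 159, 157, 157, 158]
268 [84, 82, 85, 83, 85, 82, 84, 84, 83, 84, 83, 83, 84, 83, 83, 83, 85, 83, 83, 82, 85, 85, 84, 84, 83, 83, 84, 84, 81, 83, 84, 85, 85, 146, 160, 157, 156, 155, 156, 155, 154, 155, 154, 156, 155, 154, 154, 156, 155, 155, 154, 156, 154, 154]
278 [85, 84, 85, 84, 84, 83, 81, 83, 83, 83, 84, 84, 84, 85, 84, 82, 82, 82, 85, 82, 84, 83, 84, 84, 83, 85, 85, 83, 84, 84, 82, 83, 85, 151, 164, 162, 162, 161, 162, 162, 163, 161, 161, 161, 160, 162, 161, 159, 160, 160, 159, 162, 160, 158]
```

View pics/w5.png

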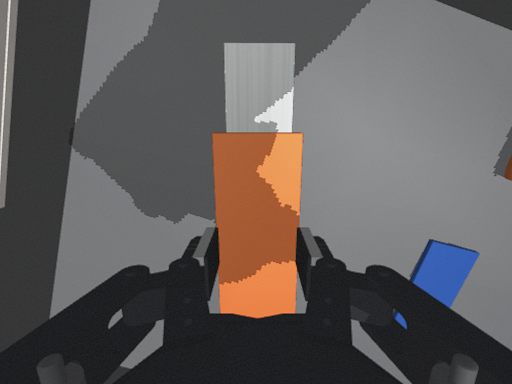

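Close view: sink far edge at row 42.6, sides at columns 224–294 (row 50). The held plate's far edge is at row 132.

```bash
python3 - <<'E'
from h import *
c=dict(np.load('w5.npz'))
L=pix(c,[(223.7,50),(223.98,66),(224.63,82),(224.9,98),(225.3,114),(225.95,130)],zw=.030);Rr=pix(c,[(294.25,50),(293.73,66),(292.46,98),(292.28,114),(291.34,130)],zw=.030)
F=pix(c,[(236,42.43),(246,42.6),(268,42.67),(278,42.63)],zw=.030)
l=np.polyfit(L[:,0],L[:,1],1);r=np.polyfit(Rr[:,0],Rr[:,1],1);f=F[:,0].mean()-60
print("far",F[:,0].round(2),"slopes",l[0],r[0],"width",np.polyval(r,80)-np.polyval(l,80),"y at",[(np.polyval(l,x)+np.polyval(r,x))/2 for x in(80,f)],"centre x",f)
h=pix(c,[(212.3,150),(213.7,180),(214.75,200),(302,150),(300.55,180),(299.6,200),(258,132)],ztool=-.0062);print("held",h[:,:2].round(2).tolist())
d=np.r_[F[:,0].mean()-h[6,0],(np.polyval(l,f)+np.polyval(r,f))/2-(h[:3,1].mean()+h[3:6,1].mean())/2,0]/1000
print("tool move",d.round(4),"world",(c["T"][:3,:3]@d).round(4),"turn +",-(l[0]+r[0])/2, "tool z world",c["T"][:3,2].round(4))
E
```

```text
far [115.31 115.21 115.16 115.19] slopes 0.0033655250885033625 0.0004509619924359801 width 45.846982194360116 y at [np.float64(0.990643561257162), np.float64(0.9433540922604902)] centre x 55.21832617600181
held [[52.62, -23.0], [36.95, -22.98], [25.95, -22.89], [52.63, 22.76], [36.96, 22.72], [25.96, 22.7], [61.58, 0.3]]
tool move [0.0536 0.0011 0.    ] world [-0.0514 -0.0154 -0.0002] turn + -0.0019082435404696712 tool z world [ 0.0037 -0.0019 -1.    ]
```

Emit:
send_rows(steps="-1 -0.01 -0.003 0 0 0 0;-1 -0.01 -0.003 0 0 0 0;-1 -0.01 -0.003 0 0 0 0;-1 -0.01 -0.003 0 0 0 0;-1 -0.0114 -0.0034 0 0 0 0")

```text
clock: 8.32
eef_pos: [0.4619, -0.3159, 0.0765]
tool_rot: [-0.154, 0.988, -0.0, 0.0]
ft_force: [0.1, -0.1, -0.5]
grip_width: 0.0431
grasp_force: 61.2
```

Emit:
send_rows(steps="-1 0 0 -0.01 0 0 0;-1 0 0 -0.01 0 0 0;-1 0 0 -0.01 0 0 0;-1 0 0 0 0 0 0;-1 0 0 0 0 0 0")

```text
clock: 8.73
eef_pos: [0.4626, -0.3146, 0.0447]
tool_rot: [-0.155, 0.988, 0.001, -0.001]
ft_force: [-0.5, -0.3, -0.2]
grip_width: 0.0437
grasp_force: 61.2
```

```bash
python3 - <<'E'
from h import *
o,c=snap('w6');o5=np.load('w5.npz')["T"];print((o["eef_pos"]-o5[:3,3]).round(4))
t=camera=None
import workcell
a=[workcell.get_obs()["eef_pos"] for _ in range(3)];print(np.round(a,4))
E
```

```text
8.73 [-0.597  0.505 -0.121  0.948  0.    -0.908] [ 0.4626 -0.3146  0.0447] [-0.1548  0.988   0.0011 -0.0011] [-0.5 -0.3 -0.2] 0.0437
[-0.054  -0.0145 -0.0338]
[[ 0.4632 -0.315   0.0454]
 [ 0.4632 -0.315   0.0454]
 [ 0.4632 -0.315   0.0454]]
```

```bash
python3 - <<'E'
from h import *
c=dict(np.load('w6.npz'));f=c['frame'].astype(int)
for u in(225,240,258,275,290):print(u,f[122:137,u].tolist())
print(pix(c,[(258,r) for r in(126,128,130,131,132)],zw=.03).round(1)[:,0])
c=dict(np.load('w5.npz'));print("w5 joints now vs cmd; far with z=.076");c["T"][:3,:3]=c["T"][:3,:3];c["T"][2,3]=.076
print(pix(c,[(258,42.6)],zw=.03))
E
```

```text
225 [[89, 90, 91], [90, 91, 93], [90, 91, 93], [89, 88, 91], [91, 92, 94], [88, 89, 91], [90, 91, 93], [89, 90, 92], [88, 88, 91], [86, 91, 94], [104, 75, 63], [163, 86, 46], [186, 103, 58], [188, 106, 61], [187, 105, 61]]
240 [[91, 91, 95], [89, 91, 93], [88, 88, 90], [90, 91, 93], [89, 89, 93], [91, 91, 93], [90, 91, 93], [91, 92, 94], [90, 91, 93], [89, 92, 96], [104, 74, 60], [163, 87, 47], [185, 99, 55], [187, 102, 58], [186, 103, 59]]
258 [[89, 91, 93], [90, 90, 92], [89, 90, 91], [89, 90, 91], [89, 90, 93], [90, 91, 93], [90, 91, 92], [92, 92, 94], [90, 92, 93], [85, 90, 93], [103, 73, 61], [165, 88, 48], [187, 102, 58], [185, 100, 57], [185, 102, 59]]
275 [[143, 143, 147], [115, 115, 117], [91, 90, 93], [88, 89, 90], [91, 91, 93], [89, 89, 92], [88, 90, 91], [91, 92, 93], [90, 91, 93], [86, 89, 94], [108, 78, 66], [165, 89, 50], [185, 101, 57], [186, 103, 60], [182, 101, 57]]
290 [[140, 141, 142], [141, 142, 144], [142, 143, 145], [141, 143, 144], [141, 142, 144], [141, 142, 145], [142, 143, 145], [141, 142, 145], [142, 143, 145], [141, 145, 150], [123, 101, 92], [227, 120, 65], [244, 167, 95], [244, 176, 102], [243, 172, 99]]
[64.  62.9 61.8 61.2 60.6]
w5 joints now vs cmd; far with z=.076
[[114.59241043   0.42705906  45.66704558]]
```

No sink strip shows beyond the plate's far edge (row 132), so the plate is at least 1 mm too far along. I'll back off 4 mm and measure the strip.

Emit:
send_rows(steps="-1 0.0019 0.0006 0 0 0 0;-1 0.0019 0.0006 0 0 0 0;-1 0 0 0 0 0 0;-1 0 0 0 0 0 0;-1 0 0 0 0 0 0")

```text
clock: 9.2
eef_pos: [0.4673, -0.3142, 0.0466]
tool_rot: [-0.155, 0.988, -0.0, 0.0]
ft_force: [0.6, 0.5, -0.9]
grip_width: 0.0434
grasp_force: 61.2
```

```bash
python3 - <<'E'
from h import *
o,c=snap('w7');f=c['frame'].astype(int);g=f.mean(2).astype(int)
for u in(217,222,230,244,258,270,280,292,298):print(u,g[118:136,u].tolist())
print(pix(c,[(258,r) for r in(126,127,128,129,130,131,132)],zw=.03).round(2)[:,0],c["T"][2].round(4))
print(g[129,212:240].tolist(),g[129,280:304].tolist())
E
```

```text
9.2 [-0.592  0.507 -0.112  0.951 -0.    -0.902] [ 0.4673 -0.3142  0.0466] [-1.546e-01  9.880e-01 -2.000e-04  2.000e-04] [ 0.6  0.5 -0.9] 0.0434
217 [91, 89, 90, 89, 89, 91, 88, 87, 122, 141, 145, 138, 135, 139, 102, 99, 113, 116]
222 [90, 89, 90, 88, 89, 90, 89, 102, 141, 167, 170, 171, 169, 175, 122, 99, 116, 116]
230 [92, 89, 89, 89, 88, 89, 90, 85, 128, 162, 167, 166, 166, 171, 121, 101, 113, 117]
244 [90, 90, 88, 90, 89, 89, 90, 87, 131, 165, 167, 165, 168, 170, 122, 99, 114, 114]
258 [91, 89, 90, 90, 91, 89, 90, 86, 129, 165, 170, 168, 168, 170, 122, 100, 112, 114]
270 [137, 144, 105, 85, 90, 89, 88, 86, 122, 157, 163, 161, 162, 166, 120, 100, 111, 114]
280 [143, 144, 104, 88, 88, 91, 88, 83, 131, 249, 212, 163, 166, 169, 120, 97, 166, 174]
292 [142, 141, 140, 141, 140, 141, 143, 138, 125, 244, 247, 245, 246, 250, 180, 130, 168, 173]
298 [142, 141, 142, 141, 140, 141, 143, 142, 142, 143, 141, 141, 144, 145, 104, 139, 170, 173]
[63.95 63.39 62.82 62.26 61.69 61.12 60.55] [-3.00e-04 -4.00e-04 -1.00e+00  4.66e-02]
[89, 89, 89, 89, 92, 138, 174, 165, 164, 167, 171, 169, 168, 169, 167, 169, 169, 169, 166, 164, 164, 167, 166, 167, 167, 166, 166, 167] [163, 181, 208, 189, 157, 159, 165, 168, 161, 155, 220, 247, 245, 244, 246, 235, 136, 142, 141, 142, 143, 142, 141, 143]
```

Both views agree on a target TCP of (0.4652, -0.3155). Correcting and lowering part way.

Emit:
send_rows(steps="-1 -0.0021 -0.0013 0 0 0 0;-1 0 0 -0.005 0 0 0;-1 0 0 -0.005 0 0 0;-1 0 0 0 0 0 0;-1 0 0 0 0 0 0")

```text
clock: 9.67
eef_pos: [0.4643, -0.3152, 0.0356]
tool_rot: [-0.154, 0.988, 0.001, -0.001]
ft_force: [-0.2, 0.1, -0.0]
grip_width: 0.0436
grasp_force: 61.2
```

Emit:
send_rows(steps="-1 0 0 -0.001 0 0 0;-1 0 0 0 0 0 0;-1 0 0 0 0 0 0;-1 0 0 0 0 0 0;-1 0 0 0 0 0 0")

```text
clock: 10.08
eef_pos: [0.465, -0.3156, 0.0354]
tool_rot: [-0.154, 0.988, -0.0, 0.0]
ft_force: [0.1, -0.4, -0.1]
grip_width: 0.0436
grasp_force: 61.2
```

```bash
python3 - <<'E'
from h import *
o,c=snap('w8');f=c['frame'].astype(int);g=f.mean(2).astype(int)
for u in(222,244,258,280,292):print(u,g[124:136,u].tolist())
E
```

```text
10.08 [-0.596  0.518 -0.127  0.926 -0.    -0.906] [ 0.465  -0.3156  0.0354] [-1.545e-01  9.880e-01 -1.000e-04  1.000e-04] [ 0.1 -0.4 -0.1] 0.0436
222 [92, 90, 92, 90, 90, 100, 111, 123, 106, 104, 115, 119]
244 [92, 91, 92, 91, 91, 91, 88, 114, 103, 106, 114, 116]
258 [91, 91, 90, 94, 91, 90, 87, 115, 105, 107, 116, 116]
280 [109, 89, 92, 92, 91, 89, 107, 110, 101, 105, 109, 112]
292 [142, 142, 143, 142, 143, 138, 118, 104, 94, 141, 170, 175]
```

Aligned: the remaining strip is about the 1 px expected. Lowering to contact.

Emit:
send_rows(steps="-1 0 0 -0.001 0 0 0;-1 0 0 -0.001 0 0 0;-1 0 0 -0.001 0 0 0;-1 0 0 0 0 0 0;-1 0 0 0 0 0 0")

```text
clock: 10.55
eef_pos: [0.4648, -0.3155, 0.0321]
tool_rot: [-0.154, 0.988, 0.0, -0.0]
ft_force: [-0.1, -0.5, 1.0]
grip_width: 0.0432
grasp_force: 61.2
```

Emit:
send_rows(steps="-1 0 0 -0.001 0 0 0;-1 0 0 0 0 0 0;-1 0 0 0 0 0 0;-1 0 0 0 0 0 0;-1 0 0 0 0 0 0")

```text
clock: 10.97
eef_pos: [0.4649, -0.3155, 0.0313]
tool_rot: [-0.154, 0.988, -0.0, 0.0]
ft_force: [-0.5, -0.0, -0.9]
grip_width: 0.0433
grasp_force: 61.2
```

Emit:
send_rows(steps="-1 0 0 -0.0007 0 0 0;-1 0 0 0 0 0 0;-1 0 0 0 0 0 0;-1 0 0 0 0 0 0;-1 0 0 0 0 0 0")

```text
clock: 11.38
eef_pos: [0.4649, -0.3155, 0.0306]
tool_rot: [-0.154, 0.988, -0.0, 0.0]
ft_force: [0.8, 0.3, -0.8]
grip_width: 0.0437
grasp_force: 61.2
```

Emit:
send_rows(steps="-1 0 0 -0.0006 0 0 0;-1 0 0 0 0 0 0;-1 0 0 0 0 0 0;-1 0 0 0 0 0 0;-1 0 0 0 0 0 0")

```text
clock: 11.8
eef_pos: [0.465, -0.3155, 0.03]
tool_rot: [-0.154, 0.988, -0.0, 0.0]
ft_force: [-0.2, -0.5, 0.1]
grip_width: 0.0433
grasp_force: 61.2
```

Emit:
send_rows(steps="-1 0 0 -0.0005 0 0 0;-1 0 0 0 0 0 0;-1 0 0 0 0 0 0;-1 0 0 0 0 0 0;-1 0 0 0 0 0 0")

```text
clock: 12.22
eef_pos: [0.465, -0.3156, 0.0299]
tool_rot: [-0.154, 0.988, -0.0, 0.0]
ft_force: [-0.6, 1.6, 5.6]
grip_width: 0.0436
grasp_force: 61.9
```

Emit:
send_rows(steps="0.1 0 0 0 0 0 0;0.2 0 0 0 0 0 0;0.35 0 0 0 0 0 0;0.35 0 0 0 0 0 0;0.35 0 0 0 0 0 0")

```text
clock: 12.63
eef_pos: [0.4648, -0.3155, 0.0292]
tool_rot: [-0.154, 0.988, 0.0, -0.0]
ft_force: [-0.5, 0.5, -0.1]
grip_width: 0.0575
grasp_force: 0.0
```

Emit:
send_rows(steps="0.35 0 0 0.003 0 0 0;0.35 0 0 0.006 0 0 0;0.35 0 0 0.02 0 0 0;0.35 0 0 0.035 0 0 0;0.35 0 0 0.035 0 0 0")

```text
clock: 13.05
eef_pos: [0.4638, -0.3148, 0.1288]
tool_rot: [-0.154, 0.988, 0.001, -0.001]
ft_force: [-0.4, -0.0, -0.4]
grip_width: 0.0576
grasp_force: 0.0
```

```bash
python3 - <<'E'
from h import *
o,c=snap('w9');H,S,V=hsv(c)
C,y=fit(c,(S>100)&(H<25),.036,(256,200))
held(c,(S>100)&(H<25),-(o["eef_pos"][2]-.036))
E
```

```text
13.05 [-0.596  0.424 -0.007  1.142 -0.    -0.906] [ 0.4638 -0.3148  0.1288] [-0.1545  0.988   0.0011 -0.0012] [-0.4 -0.  -0.4] 0.0576
rect [ 465.7 -315.7] centroid [ 465.4 -315.8] size [122.7  47.3] yaw 17.8
far edge x [2.0000e-03 6.4772e+01] sides [-0.097 -0.112] [0.073 0.41 ]
```

View pics/w9.png

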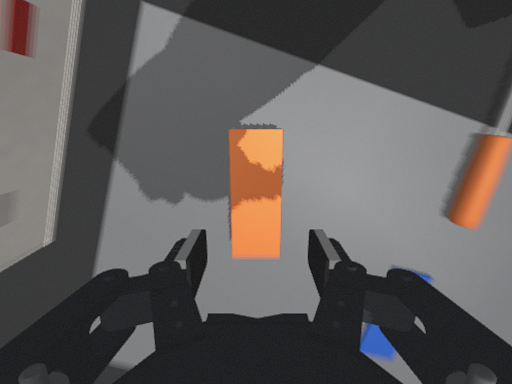

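Plate lies square on the sink, at columns 230–282 and rows 128–258, with no sink showing around it. On to the board.

Emit:
send_rows(steps="0.5 0.0063 0.0375 0.0041 0 0 -0.0488;0.5 0.0063 0.0375 0.0041 0 0 -0.0488;0.5 0.0063 0.0375 0.0041 0 0 -0.0488;0.5 0.0063 0.0375 0.0041 0 0 -0.0488;0.5 0.0063 0.0375 0.0041 0 0 -0.0488")

```text
clock: 13.52
eef_pos: [0.4966, -0.1266, 0.1499]
tool_rot: [-0.032, 1.0, -0.0, 0.001]
ft_force: [1.7, -0.1, 0.5]
grip_width: 0.0642
grasp_force: 0.0
```

Emit:
send_rows(steps="0.5 0.0063 0.0375 0.0041 0 0 -0.0488;0.5 0.0063 0.0375 0.0041 0 0 -0.0488;0.5 0.0063 0.0375 0.0041 0 0 -0.0488;0.5 0.0063 0.0375 0.0041 0 0 -0.0488;0.5 0.0063 0.0375 0.0041 0 0 -0.0488")

```text
clock: 13.93
eef_pos: [0.5281, 0.0614, 0.1705]
tool_rot: [0.09, 0.996, 0.0, 0.001]
ft_force: [1.1, -0.8, 0.1]
grip_width: 0.0641
grasp_force: 0.0
```

Emit:
send_rows(steps="0.5 0.0063 0.0375 0.0041 0 0 -0.0488;0.5 0.0063 0.0375 0.0041 0 0 -0.0488;0.5 0.0063 0.0375 0.0041 0 0 -0.0488;0.5 0.0063 0.0375 0.0041 0 0 -0.0488;0.5 0.0063 0.0375 0.0041 0 0 -0.0488")

```text
clock: 14.35
eef_pos: [0.5595, 0.249, 0.1909]
tool_rot: [0.21, 0.978, 0.0, 0.001]
ft_force: [0.7, -0.2, 0.4]
grip_width: 0.0643
grasp_force: 0.0
```

Emit:
send_rows(steps="0.5 0.0063 0.0375 0.0041 0 0 -0.0488;0.5 0.0063 0.0375 0.0041 0 0 -0.0488;0.5 0 0 0 0 0 0;0.5 0 0 0 0 0 0;0.5 0 0 0 0 0 0")

```text
clock: 14.77
eef_pos: [0.5717, 0.3219, 0.198]
tool_rot: [0.256, 0.967, -0.0, -0.0]
ft_force: [1.5, 0.4, -0.7]
grip_width: 0.0643
grasp_force: 0.0
```

```bash
python3 - <<'E'
from h import *
import workcell
o,c=snap('w10');H,S,V=hsv(c)
m=(S>60)&(H>35)&(H<95);m|=(c['W'][...,2]>.008)&(c['W'][...,2]<.03)&(V>0);m[:, :190]=0;m[:,330:]=0;m[260:]=0;m[:90]=0
fit(c,(S>60)&(H>35)&(H<95),.006,(235,170));fit(c,m,.006,(256,170))
t=workcell.camera("top");np.savez("top1",**t);H,S,V=hsv(t)
m=(S>80)&(H<25)&(V>140);fit(t,m,.036,(399,206))
E
```

```text
14.77 [ 0.513  0.575  0.422  1.419 -0.     1.031] [0.5717 0.3219 0.198 ] [ 2.563e-01  9.666e-01 -4.000e-04 -1.000e-04] [ 1.5  0.4 -0.7] 0.0643
rect [575.2 321.7] centroid [570.9 324.2] size [119.   46.3] yaw 150.3
rect [575.8 321.3] centroid [575.6 321.4] size [120.4  46.3] yaw 150.3
rect [ 462.1 -315.6] centroid [ 462.1 -315.7] size [120.4  47.7] yaw 17.2
```

View pics/w10.png

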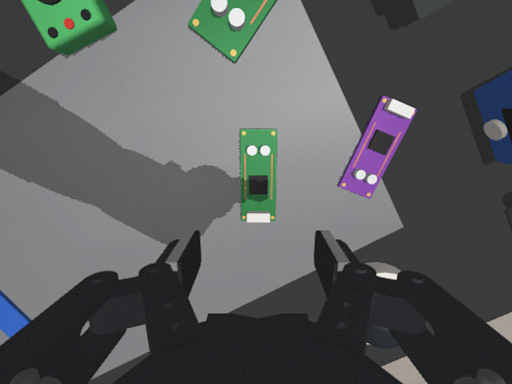

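The board (connector toward the gripper, row 217) is centred at (258,175), and the purple one is off to the right. Centre is (0.5756, 0.3214), yaw 150.3°. The top camera puts the placed plate within 0.5 mm of the sink's centre.

Emit:
send_rows(steps="0.3 0.0039 -0.0005 -0.03 0 0 0;0.3 0 0 -0.03 0 0 0;0.3 0 0 -0.03 0 0 0;0.3 0 0 -0.03 0 0 0;0.3 0 0 -0.03 0 0 0")

```text
clock: 15.28
eef_pos: [0.5762, 0.3196, 0.0478]
tool_rot: [0.258, 0.966, 0.0, 0.0]
ft_force: [-0.1, -0.1, -0.1]
grip_width: 0.0556
grasp_force: 0.0
```

Emit:
send_rows(steps="0.3 0 0 -0.015 0 0 0;0.3 0 0 -0.008 0 0 0;0.3 0 0 -0.006 0 0 0;0.3 0 0 0 0 0 0;0.3 0 0 0 0 0 0")

```text
clock: 15.7
eef_pos: [0.5769, 0.3214, 0.0206]
tool_rot: [0.257, 0.966, 0.001, 0.001]
ft_force: [0.1, 0.1, 1.1]
grip_width: 0.0552
grasp_force: 0.0
```

```bash
python3 - <<'E'
from h import *
o,c=snap('w11');H,S,V=hsv(c)
m=(S>60)&(H>35)&(H<95);m|=(c['W'][...,2]>.006)&(c['W'][...,2]<.03);m[:, :214]=0;m[:,302:]=0;m[312:]=0
fit(c,m,.006,(256,200));held(c,m,-(-o["eef_pos"][2]*-1-.006) if 0 else o["eef_pos"][2]-.006)
E
```

```text
15.7 [0.508 0.701 0.168 1.036 0.    1.028] [0.5769 0.3214 0.0206] [2.571e-01 9.664e-01 8.000e-04 8.000e-04] [0.1 0.1 1.1] 0.0552
rect [576.7 321. ] centroid [576.1 321.4] size [123.7  46.2] yaw 150.2
far edge x [-5.0000e-03  6.1572e+01] sides [-2.0000e-03 -2.3148e+01] [1.0000e-03 2.2293e+01]
```

View pics/w11.png

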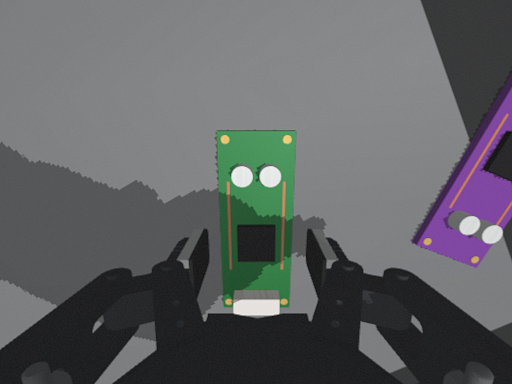

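The board is centred between the fingers (columns 217–296) and the purple board is clear of them. Descend, grip, lift.

Emit:
send_rows(steps="0.2 0 0 -0.01 0 0 0;0.2 0 0 -0.007 0 0 0;0.2 0 0 -0.0035 0 0 0;0.2 0 0 0 0 0 0;0.2 0 0 0 0 0 0")

```text
clock: 16.17
eef_pos: [0.5755, 0.3213, -0.0019]
tool_rot: [0.257, 0.966, -0.0, -0.0]
ft_force: [0.8, -0.0, 0.1]
grip_width: 0.0511
grasp_force: 0.0
```

Emit:
send_rows(steps="0 0 0 0 0 0 0;-0.2 0 0 0 0 0 0;-1 0 0 0 0 0 0;-1 0 0 0 0 0 0;-1 0 0 0 0 0 0")

```text
clock: 16.58
eef_pos: [0.5762, 0.3217, -0.0009]
tool_rot: [0.257, 0.966, 0.0, 0.0]
ft_force: [0.2, 0.9, 0.9]
grip_width: 0.0439
grasp_force: 62.3
```

Emit:
send_rows(steps="-1 0 0 0.003 0 0 0;-1 0 0 0.003 0 0 0;-1 0 0 0.01 0 0 0;-1 0 0 0.02 0 0 0;-1 0 0 0.03 0 0 0")

```text
clock: 17.0
eef_pos: [0.5736, 0.3202, 0.0626]
tool_rot: [0.257, 0.966, -0.002, -0.002]
ft_force: [0.1, -0.6, -1.2]
grip_width: 0.0436
grasp_force: 62.0
```

Emit:
send_rows(steps="-1 0 0 0.03 0 0 0;-1 0 0 0.02 0 0 0;-1 0 0 0.01 0 0 0;-1 0 0 0 0 0 0;-1 0 0 0 0 0 0")

```text
clock: 17.42
eef_pos: [0.5759, 0.3215, 0.1248]
tool_rot: [0.257, 0.966, 0.0, 0.0]
ft_force: [-0.7, -0.6, -2.3]
grip_width: 0.0436
grasp_force: 62.0
```

```bash
python3 - <<'E'
from h import *
o,c=snap('w12');f=c['frame'].astype(int);H,S,V=hsv(c)
print("grip",o["grasp_force"])
m=(S>60)&(H>35)&(H<95);m[:,:200]=0;m[:,315:]=0;m[:120]=0
held(c,m,-.0062)
print(np.median(c["W"][140:160,225:290,2])-o["eef_pos"][2])
g=f[...,1]-f[...,0]
for r in(150,180,200):print(r,g[r,209:219].tolist(),g[r,296:306].tolist())
for u in(235,275):print(u,g[126:138,u].tolist())
E
```

```text
17.42 [0.509 0.615 0.3   1.255 0.    1.029] [0.5759 0.3215 0.1248] [2.568e-01 9.665e-01 2.000e-04 2.000e-04] [-0.7 -0.6 -2.3] 0.0436
grip 62.04382538795471
far edge x [ 0.    60.673] sides [-6.0000e-03 -2.2352e+01] [-1.0000e-03  2.3145e+01]
0.007155921696206269
150 [1, -2, 3, 46, 81, 79, 77, 78, 79, 82] [83, 80, 80, 79, 80, 83, 52, 6, 0, 1]
180 [-1, 1, 1, -4, 48, 95, 77, 77, 77, 78] [78, 80, 78, 79, 78, 35, -4, 0, 2, 3]
200 [-1, 0, 0, 0, -2, 14, 51, 49, 50, 49] [78, 77, 79, 91, 50, -3, 0, 1, 0, 2]
235 [2, 1, 1, 0, -1, 0, -1, 7, 56, 79, 79, 78]
275 [0, 1, 1, -1, 1, 1, 0, 9, 54, 81, 80, 79]
```

```bash
python3 - <<'E'
from h import *
c=dict(np.load('w12.npz'));h=pix(c,[(211.93,150),(212.9,180),(214.2,200),(302.13,150),(300.95,180),(300.13,200),(258,133.7)],ztool=-.0069);print(h[:,:2].round(2).tolist())
x=h[6,0];y=(h[:6,1]).mean();a=np.radians(197.82);X=np.array([np.cos(a),np.sin(a)]);Y=np.array([X[1],-X[0]])
t=np.array([465.,-315.5])+(61.58-x)*X-(y+.1)*Y
print("target",t,"hover 4 mm back",t-4*X,"delta from (575.9,321.5)",t-4*X-[575.9,321.5])
E
```

```text
[[52.77, -22.6], [37.19, -22.8], [26.25, -22.59], [52.78, 23.19], [37.19, 23.28], [26.25, 23.33], [60.86, 0.77]]
target [ 464.43336209 -316.10466483] hover 4 mm back [ 468.2414526  -314.88055426] delta from (575.9,321.5) [-107.6585474  -636.38055426]
```

```bash
python3 - <<'E'
from h import *
for i in(1,3,4,5,7,9,10,11,12):
    c=np.load(f'w{i}.npz');print(i,c["T_tool_cam"][:3].round(5).tolist(),c["camera_matrix"][:2,2])
E
```

```text
1 [[0.00023, -0.96291, -0.2698, 0.06775], [1.0, 3e-05, 0.00076, 0.00015], [-0.00072, -0.26981, 0.96291, -0.14284]] [257.08354044 193.78443322]
3 [[0.00023, -0.96291, -0.26981, 0.06775], [1.0, 3e-05, 0.00075, 0.00015], [-0.00072, -0.26981, 0.96291, -0.14284]] [257.08354044 193.78443322]
4 [[0.00023, -0.96282, -0.27016, 0.06776], [1.0, 0.00015, 0.00033, -0.00019], [-0.00028, -0.27016, 0.96282, -0.14284]] [257.08354044 193.78443322]
5 [[0.00023, -0.96282, -0.27016, 0.06777], [1.0, 0.00015, 0.00032, -0.0002], [-0.00027, -0.27016, 0.96282, -0.14284]] [257.08354044 193.78443322]
7 [[0.00023, -0.96282, -0.27016, 0.06777], [1.0, 0.00015, 0.00033, -0.00019], [-0.00027, -0.27016, 0.96282, -0.14284]] [257.08354044 193.78443322]
9 [[0.00024, -0.96282, -0.27016, 0.06777], [1.0, 0.00015, 0.00033, -0.00019], [-0.00027, -0.27016, 0.96282, -0.14284]] [257.08354044 193.78443322]
10 [[0.00023, -0.96294, -0.26972, 0.06777], [1.0, 2e-05, 0.0008, 0.00021], [-0.00077, -0.26972, 0.96294, -0.14284]] [257.08354044 193.78443322]
11 [[0.00023, -0.96294, -0.26972, 0.06777], [1.0, 2e-05, 0.0008, 0.00021], [-0.00077, -0.26972, 0.96294, -0.14284]] [257.08354044 193.78443322]
12 [[0.00023, -0.96294, -0.26972, 0.06777], [1.0, 2e-05, 0.0008, 0.00021], [-0.00077, -0.26972, 0.96294, -0.14284]] [257.08354044 193.78443322]
```

Emit:
send_rows(steps="-1 -0.0032 -0.0187 0 0 0 0.0244;-1 -0.00634 -0.0374 0 0 0 0.0489;-1 -0.00634 -0.0374 0 0 0 0.0489;-1 -0.00634 -0.0374 0 0 0 0.0489;-1 -0.00634 -0.0374 0 0 0 0.0489")

```text
clock: 17.88
eef_pos: [0.5451, 0.1514, 0.122]
tool_rot: [0.147, 0.989, -0.001, -0.002]
ft_force: [0.7, -0.4, -0.4]
grip_width: 0.0435
grasp_force: 62.0
```

Emit:
send_rows(steps="-1 -0.00634 -0.0374 0 0 0 0.0489;-1 -0.00634 -0.0374 0 0 0 0.0489;-1 -0.00634 -0.0374 0 0 0 0.0489;-1 -0.00634 -0.0374 0 0 0 0.0489;-1 -0.00634 -0.0374 0 0 0 0.0489")

```text
clock: 18.3
eef_pos: [0.5133, -0.0354, 0.1225]
tool_rot: [0.026, 1.0, 0.0, -0.002]
ft_force: [0.3, -0.1, -1.2]
grip_width: 0.0435
grasp_force: 62.0
```

Emit:
send_rows(steps="-1 -0.00634 -0.0374 0 0 0 0.0489;-1 -0.00634 -0.0374 0 0 0 0.0489;-1 -0.00634 -0.0374 0 0 0 0.0489;-1 -0.00634 -0.0374 0 0 0 0.0489;-1 -0.00634 -0.0374 0 0 0 0.0489")

```text
clock: 18.72
eef_pos: [0.4818, -0.2219, 0.1225]
tool_rot: [-0.096, 0.995, 0.001, -0.002]
ft_force: [0.8, -0.4, -1.2]
grip_width: 0.0436
grasp_force: 62.0
```

Emit:
send_rows(steps="-1 -0.00634 -0.0374 0 0 0 0.0489;-1 -0.00634 -0.0374 0 0 0 0.0489;-1 -0.0032 -0.0187 0 0 0 0.0236;-1 0 0 0 0 0 0;-1 0 0 0 0 0 0")

```text
clock: 19.13
eef_pos: [0.4663, -0.3146, 0.1223]
tool_rot: [-0.153, 0.988, 0.002, -0.002]
ft_force: [0.6, 1.1, -1.0]
grip_width: 0.0438
grasp_force: 62.0
```

Emit:
send_rows(steps="-1 0 0 -0.02 0 0 0;-1 0 0 -0.03 0 0 0;-1 0 0 -0.015 0 0 0;-1 0 0 -0.005 0 0 0;-1 0 0 0 0 0 0")

```text
clock: 19.55
eef_pos: [0.4665, -0.3118, 0.0522]
tool_rot: [-0.156, 0.988, 0.002, -0.002]
ft_force: [1.1, -0.7, -1.0]
grip_width: 0.0436
grasp_force: 62.0
```

Emit:
send_rows(steps="-1 0 0 0 0 0 0;-1 0 0 0 0 0 0;-1 0 0 0 0 0 0;-1 0 0 0 0 0 0;-1 0 0 0 0 0 0")

```text
clock: 19.97
eef_pos: [0.4686, -0.3147, 0.0556]
tool_rot: [-0.155, 0.988, -0.001, 0.001]
ft_force: [0.3, 0.2, -1.6]
grip_width: 0.0436
grasp_force: 62.0
```

```bash
python3 - <<'E'
from h import *
o,c=snap('w13');f=c['frame'].astype(int)
print("yaw",2*np.degrees(np.arctan2(o["tool_rot"][1],o["tool_rot"][0])))
d=f[...,0]-f[...,2]   # orange: high red-blue
for u in(222,230,244,258,270,285,292):print(u,d[116:138,u].tolist())
for r in(124,127,130):print(r,d[r,208:228].tolist(),d[r,284:306].tolist())
g=f[...,1]-f[...,0]
for u in(235,275):print(u,g[128:138,u].tolist())
print(pix(c,[(258,r) for r in range(120,133)],zw=.036).round(2)[:,0])
E
```

```text
19.97 [-0.591  0.498 -0.099  0.972 -0.    -0.902] [ 0.4686 -0.3147  0.0556] [-1.549e-01  9.879e-01 -6.000e-04  6.000e-04] [ 0.3  0.2 -1.6] 0.0436
yaw 197.81767897232953
222 [0, -1, -3, -1, -2, -2, -4, -11, 86, 136, 137, 137, 135, 135, 136, 137, 141, 93, 16, -17, -14, -15]
230 [0, -3, 0, -2, -3, -2, -3, -10, 90, 136, 136, 136, 136, 135, 135, 137, 141, 94, 14, -18, -14, -15]
244 [-1, -2, -1, 0, -1, -1, -5, -10, 88, 136, 137, 134, 135, 134, 135, 136, 141, 93, 15, -17, -13, -14]
258 [-2, 0, 0, -1, -2, -3, -5, -9, 86, 134, 136, 134, 135, 134, 135, 136, 140, 92, 14, -19, -14, -14]
270 [-2, -3, -3, -2, -2, -1, -3, -10, 86, 136, 137, 135, 134, 135, 133, 136, 139, 93, 15, -18, -15, -14]
285 [-3, -1, -2, -3, -1, -4, -3, -11, 113, 153, 139, 148, 142, 134, 135, 135, 141, 93, 12, -24, -22, -22]
292 [-3, -3, -2, -2, -2, -2, -6, -13, 101, 155, 140, 138, 136, 137, 136, 139, 141, 136, 26, -26, -22, -23]
124 [-2, -1, -2, -1, -3, -1, -1, -2, -1, -2, -5, 16, 68, 89, 86, 89, 88, 87, 86, 87] [121, 113, 104, 104, 103, 104, 101, 99, 101, 99, 95, 83, 32, -8, -4, -3, -4, -3, -3, -2, -3, -4]
127 [-3, -3, -2, -2, -1, -2, -2, -1, -1, -3, -3, 71, 138, 137, 137, 135, 136, 135, 136, 136] [146, 148, 138, 138, 138, 138, 138, 138, 138, 136, 136, 149, 131, -8, -6, -4, -4, -4, -3, -3, -5, -4]
130 [-2, 0, -2, -1, -2, -3, -2, -2, 0, -3, -9, 56, 137, 137, 136, 136, 136, 135, 136, 137] [134, 135, 134, 135, 132, 148, 138, 138, 136, 137, 137, 150, 112, -13, -7, -4, -4, -3, -3, -4, -3, -4]
235 [-88, -87, -88, -89, -93, -53, 22, 59, 54, 52]
275 [-91, -89, -88, -89, -93, -50, 24, 55, 53, 52]
[67.3  66.74 66.17 65.6  65.03 64.45 63.88 63.31 62.73 62.15 61.57 61.
 60.42]
```

View pics/w13.png

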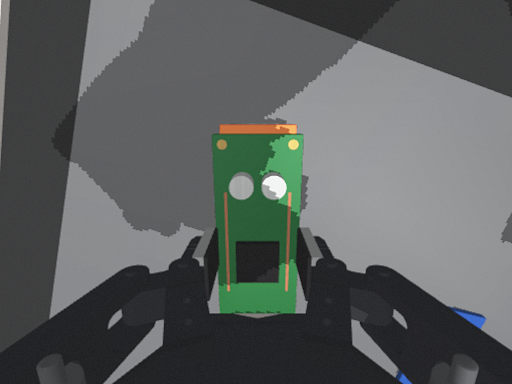

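The orange strip ahead of the board (rows 124–133) is parallel to it. Move needed is about 4.2 mm along and 0.4 mm sideways, matching the prediction.

Emit:
send_rows(steps="-1 -0.002 -0.0005 0 0 0 0;-1 -0.0021 -0.0004 -0.005 0 0 0;-1 0 0 -0.005 0 0 0;-1 0 0 -0.0045 0 0 0;-1 0 0 0 0 0 0")

```text
clock: 20.43
eef_pos: [0.4629, -0.3146, 0.0386]
tool_rot: [-0.155, 0.988, 0.001, -0.001]
ft_force: [-0.5, -1.4, -1.3]
grip_width: 0.0435
grasp_force: 62.0
```

Emit:
send_rows(steps="-1 0 0 -0.0015 0 0 0;-1 0 0 0 0 0 0;-1 0 0 0 0 0 0;-1 0 0 0 0 0 0;-1 0 0 0 0 0 0")

```text
clock: 20.85
eef_pos: [0.4642, -0.3153, 0.0389]
tool_rot: [-0.155, 0.988, -0.0, 0.0]
ft_force: [-0.9, -0.1, -0.5]
grip_width: 0.0434
grasp_force: 62.0
```

```bash
python3 - <<'E'
from h import *
o,c=snap('w14');f=c['frame'].astype(int);d=f[...,0]-f[...,2]
for u in(222,244,258,285,292):print(u,d[124:138,u].tolist())
E
```

```text
20.85 [-0.597  0.512 -0.126  0.932  0.    -0.908] [ 0.4642 -0.3153  0.0389] [-1.549e-01  9.879e-01 -2.000e-04  2.000e-04] [-0.9 -0.1 -0.5] 0.0434
222 [-3, -1, -3, -1, -2, -2, -4, -1, -3, 24, 11, -14, -14, -13]
244 [-2, -2, -1, -2, -2, -2, -3, -1, -4, 26, 12, -16, -13, -12]
258 [-1, -2, -1, -2, -1, -3, -2, -2, -3, 27, 9, -16, -14, -14]
285 [-3, -3, -2, -3, -3, -1, -2, -2, -3, 29, 2, -23, -23, -23]
292 [-2, -3, -2, -3, -3, -3, -2, -2, -3, 24, 1, -24, -23, -23]
```

Emit:
send_rows(steps="-1 0.0002 -0.0002 -0.001 0 0 0;-1 0 0 -0.001 0 0 0;-1 0 0 0 0 0 0;-1 0 0 0 0 0 0;-1 0 0 0 0 0 0")

```text
clock: 21.32
eef_pos: [0.4641, -0.3154, 0.0367]
tool_rot: [-0.155, 0.988, 0.0, -0.0]
ft_force: [-0.3, -0.8, -1.7]
grip_width: 0.0436
grasp_force: 62.0
```

Emit:
send_rows(steps="-1 0 0 -0.0007 0 0 0;-1 0 0 0 0 0 0;-1 0 0 0 0 0 0;-1 0 0 0 0 0 0;-1 0 0 0 0 0 0")

```text
clock: 21.73
eef_pos: [0.4642, -0.3154, 0.036]
tool_rot: [-0.155, 0.988, -0.0, 0.0]
ft_force: [0.4, -0.4, -2.0]
grip_width: 0.0438
grasp_force: 62.0
```

Emit:
send_rows(steps="-1 0 0 -0.0005 0 0 0;-1 0 0 0 0 0 0;-1 0 0 0 0 0 0;-1 0 0 0 0 0 0;-1 0 0 0 0 0 0")

```text
clock: 22.15
eef_pos: [0.4642, -0.3154, 0.0355]
tool_rot: [-0.155, 0.988, -0.0, 0.0]
ft_force: [-0.1, -0.1, -0.2]
grip_width: 0.0435
grasp_force: 62.0
```

Emit:
send_rows(steps="-1 0 0 -0.0005 0 0 0;-1 0 0 0 0 0 0;-1 0 0 0 0 0 0;-1 0 0 0 0 0 0;-1 0 0 0 0 0 0")

```text
clock: 22.57
eef_pos: [0.4642, -0.3154, 0.035]
tool_rot: [-0.155, 0.988, -0.0, 0.0]
ft_force: [0.4, -0.0, 0.1]
grip_width: 0.0442
grasp_force: 62.0
```

Emit:
send_rows(steps="-1 0 0 -0.0004 0 0 0;-1 0 0 0 0 0 0;-1 0 0 0 0 0 0;-1 0 0 0 0 0 0;-1 0 0 0 0 0 0")

```text
clock: 22.98
eef_pos: [0.4642, -0.3155, 0.035]
tool_rot: [-0.155, 0.988, -0.0, 0.0]
ft_force: [-1.9, 1.6, 4.6]
grip_width: 0.0434
grasp_force: 62.6
```

Emit:
send_rows(steps="-1 0 0 -0.0003 0 0 0;-1 0 0 0 0 0 0;-1 0 0 0 0 0 0;-1 0 0 0 0 0 0;-1 0 0 0 0 0 0")

```text
clock: 23.4
eef_pos: [0.4642, -0.3155, 0.0349]
tool_rot: [-0.155, 0.988, -0.0, 0.0]
ft_force: [-2.3, 1.6, 6.2]
grip_width: 0.044
grasp_force: 62.8
```

Seated (about 6 N). Releasing and backing off upward.

Emit:
send_rows(steps="0.1 0 0 0 0 0 0;0.2 0 0 0 0 0 0;0.35 0 0 0 0 0 0;0.35 0 0 0 0 0 0;0.35 0 0 0 0 0 0")

```text
clock: 23.82
eef_pos: [0.4641, -0.3154, 0.034]
tool_rot: [-0.155, 0.988, 0.0, -0.0]
ft_force: [0.1, -1.2, 0.0]
grip_width: 0.0575
grasp_force: 0.0
```

Emit:
send_rows(steps="0.35 0 0 0.003 0 0 0;0.35 0 0 0.006 0 0 0;0.35 0 0 0.02 0 0 0;0.35 0 0 0.03 0 0 0;0.35 0 0 0.03 0 0 0")

```text
clock: 24.23
eef_pos: [0.4634, -0.3149, 0.1239]
tool_rot: [-0.155, 0.988, 0.001, -0.001]
ft_force: [0.4, -0.4, 0.8]
grip_width: 0.0579
grasp_force: 0.0
```

Emit:
send_rows(steps="0.5 0 0 0.03 0 0 0;0.5 0 0 0.01 0 0 0;0.5 0 0 0 0 0 0;0.5 0 0 0 0 0 0;0.5 0 0 0 0 0 0")

```text
clock: 24.65
eef_pos: [0.4632, -0.3148, 0.1617]
tool_rot: [-0.155, 0.988, 0.001, -0.001]
ft_force: [-0.1, 0.2, 0.2]
grip_width: 0.0641
grasp_force: 0.0
```

```bash
python3 - <<'E'
from h import *
import workcell
o,c=snap('w15')
s=workcell.camera("scene");cr=cv2.resize(s["frame"][205:275,90:200,::-1],None,fx=4,fy=4,interpolation=cv2.INTER_CUBIC)
w=cv2.resize(c["frame"][100:270,190:330,::-1],None,fx=2,fy=2,interpolation=cv2.INTER_CUBIC)
v=np.zeros((340,720,3),np.uint8);v[:280,:440]=cr;v[:340,440:720]=w;cv2.imwrite("pics/fin.png",v)
E
```

```text
24.65 [-0.597  0.399  0.043  1.218 -0.    -0.908] [ 0.4632 -0.3148  0.1617] [-0.1549  0.9879  0.001  -0.001 ] [-0.1  0.2  0.2] 0.0641
```

View pics/fin.png

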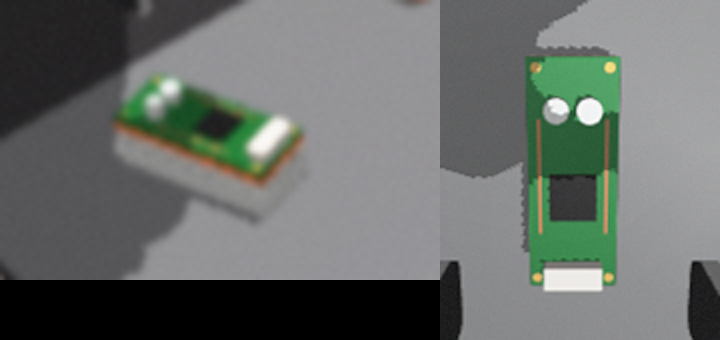

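The scene crop (left) shows sink, orange plate and board stacked flush, and the wrist crop (right) shows only the board from above. The gripper is clear, so I'm handing in.

```bash
python3 -c "
from workcell import *
print(job_done())"
```

```text
the job is handed in; nothing more can be done
None
```

I placed the orange plate and then the small green board (components up) on the heat sink. The pile looked flush in the last pictures, the sink measured within about 0.5 mm of where it stood after the plate went on (not re-measured after the board), the blue cover was never touched, and I handed in at about 24.7 s.

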